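# Refill the tasting carousel and present the jar

## Robot

A 7-joint arm with a two-finger parallel gripper is mounted at the origin on the work surface. World frame = base frame: x ahead of the robot, y to its left, z up, the work surface at z = 0. Lengths are in m, angles in rad, forces in N, time in s.
With the tool pointing down it reaches from about 0.425 to 0.925 m from the base axis. Payload 6.8 kg.
Tool frame: the origin (TCP) lies on the centre line of the jaws, within the pads' length; the fingertips stand bot.tip_reach ahead of it and the grasp point (between the pads) lies 3 mm ahead of it (bot.tip_reach is the distance from the TCP to the fingertips, in m); z points along the fingers, y is the line along which they close (so a half turn about z gives the same grasp; the last joint's range is limited). The gripper opens to 85 mm and grips with 20 to 120 N. Pads are 22 mm wide; open, the fingers measure 114 mm over their backs; the gripper's body (76 mm by 85 mm) begins 54 mm behind the grasp point. The pads swing forward as they close: fully open they stand 13 mm farther back than shut.
Start: joints at [1.145, 0.477, 0.022, 1.555, -0.011, 1.109, -0.083], TCP at [0.211, -0.641, 0.253] pointing down, gripper open.
Joint ranges: [-2.96, 2.96], [-0.34, 2.1], [-1.41, 1.46], [0.24, 2.44], [-1.37, 4.51], [0.17, 1.92], [-2.96, 2.96]. Speed limits (rad/s): [2.39, 2.39, 3.14, 3.14, 3.14, 3.14, 3.14].

## Interface

Orientations are given as a unit quaternion [w, x, y, z].
In Python, from station import bot gives the robot as it stands.
- The arm moves only by the tool jog_arm, never from a script. Its argument "deltas" is a list of rows, each a list of 7 numbers: the shift along the world's x, y, z in m, then the turn, a rotation vector about the world's x, y, z in rad, then the opening, from 0 (shut) to 1 (fully open). In form: [[x, y, z, rx, ry, rz, grip], ...]. A call has 1 to 10 rows; each row shifts and turns the commanded pose from where the row before left it; what a row does not reach is not made up. A row lasts 1/10 s, in which the tool goes at most 50 mm and 8.59 degrees, less where a joint would pass 70% of its speed; a pose out of reach is approached as far as the arm can. A call with a gripper value outside its range is refused whole. The fingers move at their own pace and stop on an object; "newtons" is the grip in N (left out, the last holds). Time passes only in rows, so rows that do not move let the fingers close. It gives the time, the measured TCP pose, the force, the opening and the grip force at its end, in the units of the state.
- bot.get_obs(): the state, without advancing time (a new reading comes with each control period).
- bot.read_camera(name): name is "scene" or "top"; returns a dict with "img" (384x512x3 uint8, red, green, blue), "K" (3x3 intrinsics, pixels), "dist_coeffs" ([k1, k2, p1, p2, k3] as OpenCV has them; the pictures are not rectified), "eye" and "attitude" of the camera in the world. Camera axes: x right, y down, z forward; pixel columns grow to the right and rows downward; lengths in m; the calibration is good to about 2 mm. A picture is of the moment at which its call begins. There is no depth.
- bot.hand_in(): hands the job in; it is judged then, once.
The state is a dict: "t": time; "q": joint angles; "joint_vel": joint speeds; "joint_torque": joint torques, N m; "eef_pos": TCP position; "tool_rot": TCP orientation; "contact_force": force on the tool from outside, world axes, zero at the start; "torque": the same for the moment, N m; "gripper_width": opening from 0.0 (shut) to 1.0 (fully open); "grasp_force": force on a finger pad.
Only numpy, scipy, OpenCV 4.12 (cv2) and the standard library are available. Lean on these libraries where they do the work, as an engineer would, in place of code of your own. Each camera call takes 0.05 s, during which the arm holds its last target. There are 200 camera calls.

## Task

One jar on the nut stall's tasting carousel is empty: pick up the metal scoop by its handle, tip its five walnuts into that jar, and set the scoop back down flat on the counter, without dropping it. Then take the wooden knob on top of the carousel's post, turn the carousel until the jar you filled stands straight behind the price card, and finish with the knob still gripped, holding the turntable still there for the customer. Leave the other goods on the counter where they stand.

Things in the scene. Friction and masses are not known exactly. Their poses are not given: they have to be found in the camera images.
- stand: Fixed base of the carousel, a dark wooden disc 270 mm across, 12 mm high, turned a little on the counter; origin on the turning axis at counter level, z up. Its +x axis points to the price card: a blank upright card 62 mm wide, top 61 mm above the counter, 165 mm from the axis, on the customers' side (away from the robot).
- turntable: Wooden turntable of the carousel, 310 mm across, top 35 mm above the counter; turns about its z axis (up) on the stand, without stops, easily (0.06 N m of friction), and stays where left. Its +x axis points from the turning axis to the empty jar; x along the stand's x means that jar is straight behind the price card. Of its four jars three are full (walnuts, hazelnuts, dates).
- empty_jar (a point): Centre of the mouth of the one empty jar, at its rim, 110 mm above the counter; turns with the turntable. The four open white jars are alike and fixed on the turntable 90 degrees apart, their axes 100 mm from the turning axis: outer diameter 96 mm, wall 4 mm, inner floor 40 mm above the counter.
- knob (a point): Middle of the dark wooden round knob on the steel post (16 mm thick) at the centre of the turntable: 38 mm across, 40 mm high. The point lies inside it on the turning axis, 193 mm above the counter. Fixed to the turntable, which turns with it.
- scoop: Flat-bottomed aluminium scoop, loose, about 0.2 kg. Origin under the middle of its bowl, on its flat underside; +x to the open mouth, z up. Bowl 70 mm wide (64 inside), from x = -57 mm (back wall 48 mm high) to the lip at x = 81 mm; sides 42 mm high, lower at the mouth; the floor's last 45 mm ramp up by 8 degrees. Tipped mouth-down by 40 to 50 degrees it empties.
- scoop_grip (a point): Middle of the scoop's straight black handle: 125 mm behind the scoop's origin, 45 mm above its underside. The handle runs along the scoop's x axis from 73 to 183 mm behind the origin, 18 mm wide, 20 mm high. Axes as the scoop's.
- scoop_lip (a point): Middle of the front edge of the scoop's mouth: 81 mm ahead of the scoop's origin, 9 mm above its underside. Axes as the scoop's.
- walnut1: Whole walnut, 28 mm thick and 31 mm long, 12 g, loose in the scoop; origin at its centre.
- walnut2: Whole walnut, 28 mm thick and 31 mm long, 12 g, loose in the scoop; origin at its centre.
- walnut3: Whole walnut, 28 mm thick and 31 mm long, 12 g, loose in the scoop; origin at its centre.
- walnut4: Whole walnut, 28 mm thick and 31 mm long, 12 g, loose in the scoop; origin at its centre.
- walnut5: Whole walnut, 28 mm thick and 31 mm long, 12 g, loose in the scoop; origin at its centre.
- jam_a: Bystander: lidded jam jar 68 mm across, 100 mm high, on the customers' side of the counter; origin under its centre.
- jam_b: Bystander: lidded jam jar 68 mm across, 100 mm high, ahead of the scoop's mouth; origin under its centre.
- honey: Bystander: honey jar 80 mm across, 120 mm high, at the left; origin under its centre.
- syrup: Bystander: syrup bottle 72 mm across, 240 mm high, at the far left; origin under its centre.
- tin: Bystander: tin 74 mm across, 110 mm high, at the right; origin under its centre.
- calculator: Bystander: desk calculator 130 x 80 x 18 mm lying flat near the robot's foot; origin under its centre.

How it is judged:
On the way, in this order (a step that is already met when the one before it is completed fails the run):
1. the scoop is held by the fingers, lifted clear of the counter (height (world z) of scoop above 0.05 m and contact force between the fingers and scoop above 1 N), for 0.2 s.
2. all five walnuts lie in the jar that was empty, the scoop still in hand (horizontal distance between each of walnut1, walnut2, walnut3, walnut4, walnut5 and empty_jar below 0.042 m and height (world z) of each of walnut1, walnut2, walnut3, walnut4, walnut5 below 0.1 m and contact force between the fingers and scoop above 0.5 N), for 0.2 s.
3. the scoop stands flat on the counter again, let go (height (world z) of scoop below 0.006 m and angle between scoop's own z axis and vertical below 0.12 rad and contact force between the fingers and scoop below 0.2 N and linear speed of scoop below 0.03 m/s), for 0.2 s.
4. the fingers are on the knob and the filled jar is straight behind the price card (x of empty_jar in the frame of stand above 0.05 m and y of empty_jar in the frame of stand between -0.014 and 0.014 m and contact force between the fingers and turntable above 2 N and distance between the grasp point and knob below 0.04 m), for 0.2 s.
At the end, for the whole second after the job is handed in: All five walnuts in the once empty jar; scoop flat on the counter (6 mm, 0.12 rad), at rest, released; that jar within 14 mm sideways of the line from turning axis to price card, on the card's side; fingers grip the knob (over 2 N), turntable still (under 0.08 rad/s) (all of step 3 and all of step 4 and horizontal distance between each of walnut1, walnut2, walnut3, walnut4, walnut5 and empty_jar below 0.042 m and height (world z) of each of walnut1, walnut2, walnut3, walnut4, walnut5 below 0.1 m and angular speed of turntable below 0.08 rad/s); the arm keeps its last pose, push and grip.
It fails at once if the scoop is dropped (moving faster than 0.7 m/s out of the fingers) (contact force between the fingers and scoop below 0.1 N and linear speed of scoop above 0.7 m/s).
It fails at once if another thing on the counter is pushed away (over 40 mm) or knocked over (distance of any of jam_a, jam_b, honey, syrup, tin, calculator from where it was at the start of the episode above 0.04 m or angle between any of jam_a, jam_b, honey, syrup, tin, calculator's own z axis and vertical above 0.6 rad).
It also fails if it takes over 72 s, if anything falls off the work surface, if the arm or the gripper's body presses on something with over 40 N, if the wrist force passes 120 N, or if a joint passes its speed limit or range.

## Working session

There is one attempt and no reset: what is moved stays moved. The work goes in short steps, Python scripts to look and compute and a tool call to move; the robot and the scene stay as the last step left them, time stands still between calls to the robot, and variables do not carry over. Pictures are saved under pics/ and viewed, at most 10 in all, crops included, and the job is handed in when it is done.

Besides the shell and the picture viewer there is one more tool, called after "Call:" as name(argument=value, ...), one argument or row to a line, values as JSON. jog_arm: Moves the arm, as the interface text tells. Its arguments: {"type":"object","properties":{"deltas":{"type":"array"},"newtons":{"type":"number"}},"required":["deltas"]}

```bash
ls; mkdir -p pics
python3 - <<'E'
from station import bot
import cv2,json
for n in("scene","top"):
    c=bot.read_camera(n); cv2.imwrite(f"pics/{n}0.png",cv2.resize(c["img"][:,:,::-1],(800,600),interpolation=cv2.INTER_CUBIC))
    print(n,c["K"],c["dist_coeffs"],c["eye"],c["attitude"])
print(bot.get_obs(),bot.tip_reach)
E
```

```text
pics
scene [[421.12713566   0.         249.35541685]
 [  0.         421.12713566 195.03594002]
 [  0.           0.           1.        ]] [0.02881854 0.         0.         0.         0.        ] [1.17582644 0.3021442  1.08377632] [-0.15382044  0.51016692  0.80733338 -0.25353855]
top [[359.03419759   0.         253.34385103]
 [  0.         359.03419759 196.69909731]
 [  0.           0.           1.        ]] [-0.0407897  0.         0.         0.         0.       ] [0.43505421 0.01249349 1.13366277] [ 0.06289762 -0.69549995  0.71392974 -0.05126429]
{'t': 0.1, 'q': array([ 1.14489307,  0.47774814,  0.02234189,  1.5563676 , -0.01149954,
        1.10929059, -0.08305759]), 'joint_vel': array([-0.00137803, -0.00138073,  0.00028099, -0.00335722, -0.00140276,
        0.0005327 ,  0.00258154]), 'joint_torque': array([ 4.26368555e-03, -5.97756958e+01,  1.61405772e+00, -2.81952864e+01,
        1.28342558e-02,  5.05405362e-03,  1.73041707e-05]), 'eef_pos': array([ 0.21075819, -0.64072188,  0.25239596]), 'tool_rot': array([-8.20091075e-04,  9.87396329e-01,  1.58264899e-01, -1.94126915e-04]), 'contact_force': array([-0.76495856,  0.70578919,  0.74811254]), 'torque': array([-0.02344847,  0.00193842, -0.02160215]), 'grasp_force': 0.0, 'gripper_width': 0.9999183769419743} 0.022
```

View pics/scene0.png

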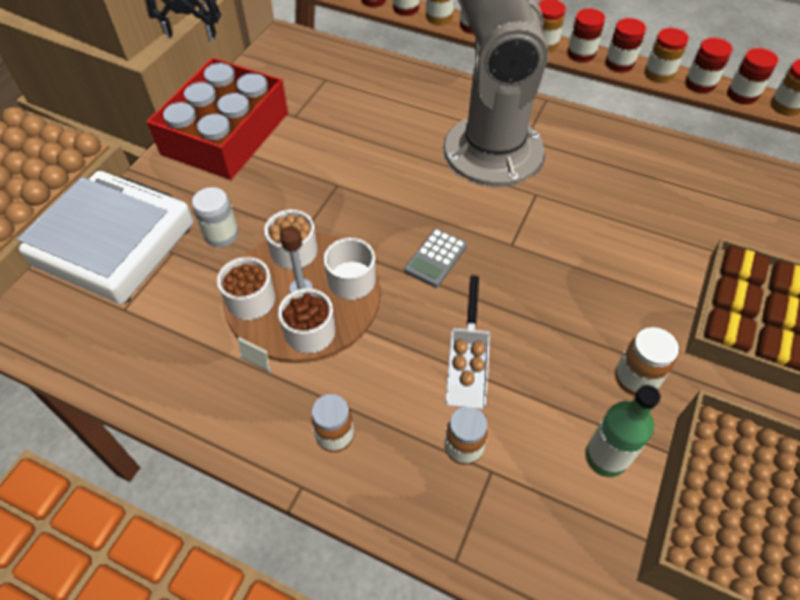

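View pics/top0.png

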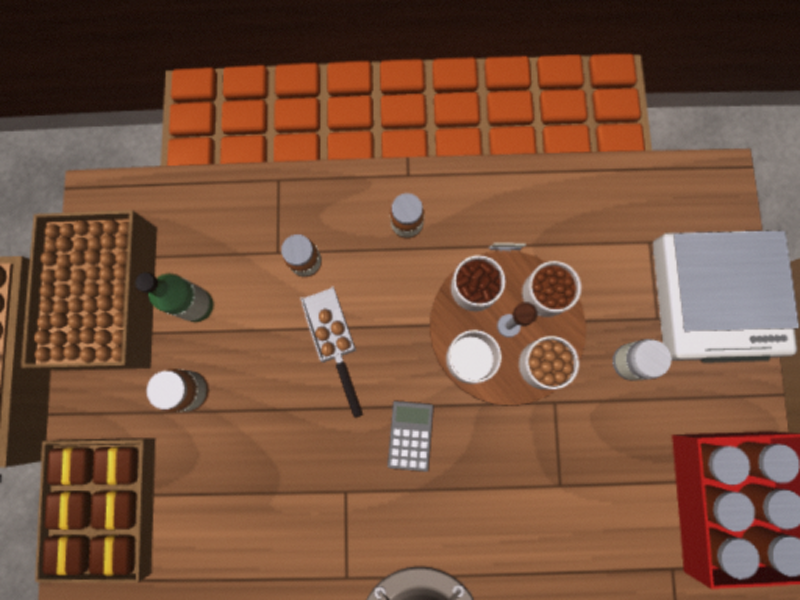

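Scene: four jars on the carousel (empty one at top-view px ~(474,356)), knob (525,313), card (507,246); scoop mouth pointing away from the robot, lip ~(318,293), handle end (357,413), calculator between.

```bash
cat > h.py <<'E'
import numpy as np,cv2
from scipy.spatial.transform import Rotation as R
from station import bot
CAM={"scene":([421.12713566,249.35541685,195.03594002],0.02881854,[1.17582644,0.3021442,1.08377632],[-0.15382044,0.51016692,0.80733338,-0.25353855]),
"top":([359.03419759,253.34385103,196.69909731],-0.0407897,[0.43505421,0.01249349,1.13366277],[0.06289762,-0.69549995,0.71392974,-0.05126429])}
def cam(n):
    k,d,e,q=CAM[n]; return np.array([[k[0],0,k[1]],[0,k[0],k[2]],[0,0,1]]),np.array([d,0,0,0,0.]),np.array(e),R.from_quat(q,scalar_first=True).as_matrix()
def px(n,uv,z,s=1.5625):
    K,D,e,M=cam(n); uv=(np.atleast_2d(np.array(uv,float))+.5)/s-.5
    p=cv2.undistortPoints(uv[:,None],K,D)[:,0]; d=np.c_[p,np.ones(len(p))]@M.T
    return e+d*((z-e[2])/d[:,2:])
def proj(n,P):
    K,D,e,M=cam(n); return cv2.projectPoints(((np.atleast_2d(P)-e)@M)[:,None],np.eye(3)[0]*0,np.zeros(3),K,D)[0][:,0]
E
python3 - <<'E'
from h import *
np.set_printoptions(precision=4,suppress=True)
print("jars top",px("top",[(474,356),(479,281),(553,287),(549,362)],.11)); print("jars scene",px("scene",[(350,267),(307,311),(246,285),(291,235)],.11))
print("mean",px("top",[(474,356),(479,281),(553,287),(549,362)],.11).mean(0),px("scene",[(350,267),(307,311),(246,285),(291,235)],.11).mean(0))
print("knobtop",px("top",(525,313),.213),px("scene",(291,233),.213))
print("card",px("top",(507,244),.061),px("scene",(254,349),.061))
print("handle top face",px("top",[(338,360),(357,413)],.055),px("scene",[(471.5,322),(474,279)],.055))
print("lip",px("top",[(304,297),(333,290)],.012),px("scene",[(447,401),(484,405)],.012))
print("bystanders",px("top",[(298,247),(407,206),(168,389),(411,436),(641,358)],.1))
E
```

```text
jars top [[ 0.509  -0.1122  0.11  ]
 [ 0.6481 -0.128   0.11  ]
 [ 0.6329 -0.2648  0.11  ]
 [ 0.4944 -0.248   0.11  ]]
jars scene [[ 0.5306 -0.101   0.11  ]
 [ 0.6514 -0.1246  0.11  ]
 [ 0.649  -0.2546  0.11  ]
 [ 0.5098 -0.2409  0.11  ]]
mean [ 0.5711 -0.1883  0.11  ] [ 0.5852 -0.1803  0.11  ]
knobtop [[ 0.5704 -0.1874  0.213 ]] [[ 0.5763 -0.1858  0.213 ]]
card [[ 0.7311 -0.1936  0.061 ]] [[ 0.7379 -0.1915  0.061 ]]
handle top face [[0.5122 0.1425 0.055 ]
 [0.4108 0.1073 0.055 ]] [[0.5128 0.141  0.055 ]
 [0.4177 0.1086 0.055 ]]
lip [[0.6453 0.2162 0.012 ]
 [0.6582 0.1567 0.012 ]] [[0.6611 0.1568 0.012 ]
 [0.6401 0.2194 0.012 ]]
bystanders [[ 0.7263  0.212   0.1   ]
 [ 0.8015  0.0016  0.1   ]
 [ 0.4629  0.4536  0.1   ]
 [ 0.3686  0.0064  0.1   ]
 [ 0.4974 -0.4208  0.1   ]]
```

Call:
jog_arm(
  deltas=[
    [0.0,0.0,0.02,0,0,0.07,1],
    [0.0,0.02,0.02,0,0,0.07,1],
    [0.03,0.03,0.01,0,0,0.07,1],
    [0.03,0.035,0,0,0,0.07,1],
    [0.03,0.035,0,0,0,0.07,1],
    [0.03,0.035,0,0,0,0.07,1],
    [0.03,0.035,0,0,0,0.07,1],
    [0.03,0.035,0,0,0,0.07,1],
    [0.03,0.035,0,0,0,0.07,1],
    [0.03,0.035,0,0,0,0.07,1],
  ],
  newtons=40,
)

```text
t: 1.1
eef_pos: [0.4516, -0.3446, 0.3031]
tool_rot: [-0.0, 0.873, 0.488, -0.0]
contact_force: [1.3, 0.1, 0.6]
gripper_width: 1.001
grasp_force: 0.0
```

Call:
jog_arm(
  deltas=[
    [0.024,0.031,0,0,0,0,1],
    [0.024,0.031,0,0,0,0,1],
    [0.024,0.031,0,0,0,0,1],
    [0.024,0.031,0,0,0,0,1],
    [0.024,0.031,0,0,0,0,1],
    [0,0,-0.025,0,0,0,1],
    [0,0,-0.025,0,0,0,1],
    [0,0,-0.025,0,0,0,1],
    [0,0,-0.02,0,0,0,1],
    [0,0,-0.012,0,0,0,1],
  ],
)

```text
t: 2.1
eef_pos: [0.5698, -0.191, 0.1942]
tool_rot: [-0.001, 0.873, 0.487, -0.001]
contact_force: [-0.5, 0.1, -0.4]
gripper_width: 0.999
grasp_force: 0.0
```

Run:
```python
from h import *
for n in("scene","top"):
    cv2.imwrite(f"pics/{n}1.png",bot.read_camera(n)["img"][:,:,::-1])
a=cv2.resize(cv2.imread("pics/scene1.png")[90:260,100:300],(480,408),interpolation=cv2.INTER_CUBIC)
b=cv2.resize(cv2.imread("pics/top1.png")[110:290,250:400],(320,384),interpolation=cv2.INTER_CUBIC)
cv2.imwrite("pics/c1.png",np.hstack([a[:384],b]))
o=bot.get_obs();print(o["t"],o["eef_pos"],o["q"],o["contact_force"])
```

```text
2.2 [ 0.56970832 -0.19099782  0.19441136] [ 0.47959233  0.44155611 -0.3394516   1.77482573  0.17428386  0.95840988
 -0.48377239] [-0.34035402  0.46362607 -0.57389456]
```

View pics/c1.png

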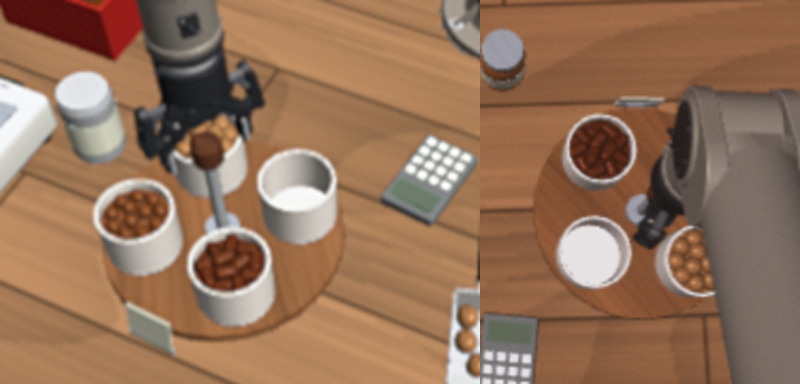

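The knob (crop px ~(207,150)) stands between the open fingers; empty jar at (298,195) of the scene crop. I close on it and turn by about −85°.

Call:
jog_arm(
  deltas=[
    [0,0,0,0,0,0,0],
    [0,0,0,0,0,0,0],
    [0,0,0,0,0,0,0],
    [0,0,0,0,0,0,0],
    [0,0,0,0,0,0,0],
    [0,0,0,0,0,0,0],
    [0,0,0,0,0,-0.03,0],
    [0,0,0,0,0,-0.07,0],
  ],
  newtons=40,
)

```text
t: 3.0
eef_pos: [0.5716, -0.1914, 0.1975]
tool_rot: [0.001, 0.897, 0.442, 0.001]
contact_force: [-1.2, 0.5, 5.1]
gripper_width: 0.426
grasp_force: 40.3
```

Call:
jog_arm(
  deltas=[
    [0,0,0,0,0,-0.14,0],
    [0,0,0,0,0,-0.14,0],
    [0,0,0,0,0,-0.14,0],
    [0,0,0,0,0,-0.14,0],
    [0,0,0,0,0,-0.14,0],
    [0,0,0,0,0,-0.14,0],
    [0,0,0,0,0,-0.14,0],
    [0,0,0,0,0,-0.14,0],
    [0,0,0,0,0,-0.14,0],
    [0,0,0,0,0,-0.1,0],
  ],
)

```text
t: 4.0
eef_pos: [0.5714, -0.1908, 0.1975]
tool_rot: [-0.0, 0.975, -0.221, 0.001]
contact_force: [-1.6, 1.8, 7.6]
gripper_width: 0.425
grasp_force: 40.0
```

Run:
```python
from h import *
o=bot.get_obs();print(o["t"],o["eef_pos"],o["q"],o["contact_force"],R.from_quat(o["tool_rot"],scalar_first=True).as_matrix()[:,0])
```

```text
4.0 [ 0.57144014 -0.1907854   0.19753137] [ 0.23860502  0.41549647 -0.0256709   1.78944802  0.01259446  0.9355155
 -1.80975173] [-1.57040111  1.76599243  7.56559072] [ 0.9019147  -0.43191252  0.00120636]
```

Call:
jog_arm(
  deltas=[
    [0,0,0,0,0,0,1],
    [0,0,0,0,0,0,1],
    [0,0,0,0,0,0,1],
    [0,0,0,0,0,0,1],
    [0,0,0.01,0,0,0,1],
    [0,0,0.025,0,0,0,1],
    [0,0,0.03,0,0,0,1],
    [0,0.02,0.03,0,0,0.1,1],
    [-0.015,0.035,0,0,0,0.12,1],
    [-0.015,0.04,0,0,0,0.12,1],
  ],
)

```text
t: 5.0
eef_pos: [0.5413, -0.0965, 0.2932]
tool_rot: [0.0, 0.999, -0.05, 0.002]
contact_force: [-0.0, -0.1, -0.4]
gripper_width: 0.997
grasp_force: 0.0
```

Call:
jog_arm(
  deltas=[
    [-0.016,0.044,0,0,0,0.12,1],
    [-0.016,0.044,0,0,0,0.12,1],
    [-0.016,0.044,0,0,0,0.12,1],
    [-0.016,0.044,-0.03,0,0,0.07,1],
    [-0.016,0.043,-0.035,0,0,0,1],
    [0,0,-0.035,0,0,0,1],
    [0,0,-0.035,0,0,0,1],
    [0,0,-0.02,0,0,0,1],
    [0,0,0,0,0,0,1],
  ],
)

```text
t: 5.9
eef_pos: [0.4631, 0.1121, 0.1422]
tool_rot: [0.0, 0.987, 0.163, -0.002]
contact_force: [-0.3, -1.4, -0.1]
gripper_width: 1.001
grasp_force: 0.0
```

Run:
```python
from h import *
for n in("scene","top"):
    cv2.imwrite(f"pics/{n}2.png",bot.read_camera(n)["img"][:,:,::-1])
a=cv2.resize(cv2.imread("pics/scene2.png")[130:280,230:360],(416,480),interpolation=cv2.INTER_CUBIC)
b=cv2.resize(cv2.imread("pics/top2.png")[140:290,180:300],(384,480),interpolation=cv2.INTER_CUBIC)
cv2.imwrite("pics/c2.png",np.hstack([a,b]))
o=bot.get_obs();M=R.from_quat(o["tool_rot"],scalar_first=True).as_matrix()
print(o["t"],o["eef_pos"],o["q"],np.degrees(np.arctan2(M[1,0],M[0,0])))
# carousel direct: card and jars later
for n in("scene","top"): print(n,proj(n,o["eef_pos"]+M[:,2]*.003), proj(n,[[.461,.123,.045]]))
```

```text
6.0 [0.46521483 0.11275916 0.14486005] [-0.09490932  0.32212537 -0.32062249  2.09735386  0.1482347   0.74237544
 -1.75254809] 18.78456548047103
scene [[301.30594699 172.63841778]] [[302.05907687 192.48397395]]
top [[223.26305279 244.88987925]] [[223.14326797 247.28780131]]
```

View pics/c2.png

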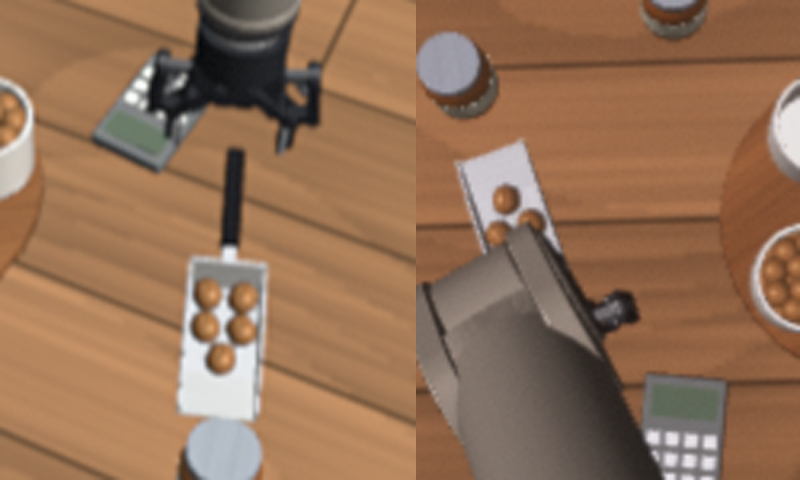

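Scoop handle in scene image spans ~(303.7,177)–(301.9,206.6) full-res, matching my predicted grip (302,192); gripper hovers above it, ~1 cm too far right. Correct, descend and grip.

Call:
jog_arm(
  deltas=[
    [-0.004,0.01,0,0,0,0,1],
    [0,0,-0.03,0,0,0,1],
    [0,0,-0.03,0,0,0,1],
    [0,0,-0.02,0,0,0,1],
    [0,0,-0.015,0,0,0,1],
    [0,0,0,0,0,0,1],
  ],
)

```text
t: 6.6
eef_pos: [0.4603, 0.1233, 0.0487]
tool_rot: [-0.0, 0.987, 0.163, -0.0]
contact_force: [-0.6, -0.5, 0.3]
gripper_width: 1.001
grasp_force: 0.0
```

```bash
cat > kin.py <<'E'
from h import *
from scipy.optimize import least_squares
D=[([1.145,.477,.022,1.555,-.011,1.109,-.083],[.211,-.641,.2525],[-8.2e-4,.9874,.15826,-1.9e-4]),
([.47959,.44156,-.33945,1.77483,.17428,.95841,-.48377],[.5697,-.191,.1944],[-.001,.873,.487,-.001]),
([.2386,.4155,-.02567,1.78945,.01259,.93552,-1.80975],[.57144,-.19079,.19753],[0,.975,-.221,.001]),
([-.09491,.32213,-.32062,2.09735,.14823,.74238,-1.75255],[.4652,.11276,.14486],[0,.98665,.1632,-.002])]
def fk(q,p,s):
    L=np.abs(p[:4]); a=p[4:6]
    E=lambda ax,v:R.from_euler(ax,v)
    r=E('z',s[0]*q[0])*E('y',q[1]); x=np.array([0,0,L[0]])+r.apply([0,0,0])
    r=r*E('z',s[1]*q[2]); x=x+r.apply([a[0],0,L[1]])
    r=r*E('y',q[3]); x=x+r.apply([-a[1],0,0]); r=r*E('z',s[2]*q[4]); x=x+r.apply([0,0,L[2]])
    r=r*E('y',q[5])*E('z',s[3]*q[6]+p[6]); x=x+r.apply([p[7],p[8],L[3]]); return x,r
E
python3 - <<'E'
from kin import *
import itertools
o=bot.get_obs();print(o["eef_pos"],o["q"],o["contact_force"])
D.append((o["q"],o["eef_pos"],o["tool_rot"]))
best=[]
for s in itertools.product([-1,1],repeat=4):
    def f(p):
        e=[]
        for q,x,t in D:
            X,r=fk(q,p,s); e+=list(X-x)+list(.3*(r.inv()*R.from_quat(t,scalar_first=True)).as_rotvec())
        return np.array(e)
    for c in(0,1.57,3.14,-1.57):
        r=least_squares(f,[.36,.42,.45,.25,0,0,c,0,0]); best.append((r.cost,s,r.x))
best.sort(key=lambda b:b[0])
for b in best[:3]: print(b[0],b[1],b[2].round(4))
E
```

```text
[0.46033818 0.12326958 0.04871844] [-0.17002089  0.48711789 -0.26882074  2.15519656  0.24851299  0.5286502
 -1.86710139] [-0.56327806 -0.52041148  0.31573531]
0.001465664698730609 (-1, -1, -1, -1) [12.8754  0.4769  0.3807 12.9665  0.0299  0.1128  1.5708 -0.0344  0.055 ]
0.001465664698730646 (-1, -1, -1, -1) [12.8754  0.4769  0.3807 12.9665  0.0299  0.1128  1.5708 -0.0344  0.055 ]
0.0014656646987306734 (-1, -1, -1, -1) [12.8754  0.4769  0.3807 12.9665  0.0299  0.1128  1.5708 -0.0344  0.055 ]
```

Call:
jog_arm(
  deltas=[
    [0,0,0,0,0,0,0],
    [0,0,0,0,0,0,0],
    [0,0,0,0,0,0,0],
    [0,0,0,0,0,0,0],
    [0,0,0,0,0,0,0],
    [0,0,0,0,0,0,0],
    [0,0,0,0,0,0,0],
    [0,0,0,0,0,0,0],
  ],
  newtons=120,
)

```text
t: 7.4
eef_pos: [0.4609, 0.1228, 0.0495]
tool_rot: [-0.0, 0.987, 0.163, 0.0]
contact_force: [-2.5, 0.5, 6.1]
gripper_width: 0.183
grasp_force: 116.9
```

Call:
jog_arm(
  deltas=[
    [0,0,0.003,0,0,0,0],
    [0,0,0.005,0,0,0,0],
    [0,0,0.01,0,0,0,0],
    [0,0,0.015,0,0,0,0],
    [0,0,0.02,0,0,0,0],
    [0,0,0.02,0,0,0,0],
    [0,0,0.02,0,0,0,0],
    [0,0,0.02,0,0,0,0],
    [0,0,0.01,0,0,0,0],
    [0,0,0.005,0,0,0,0],
  ],
)

```text
t: 8.4
eef_pos: [0.4609, 0.1226, 0.1781]
tool_rot: [-0.0, 0.987, 0.163, 0.001]
contact_force: [-0.3, -0.4, -2.5]
gripper_width: 0.186
grasp_force: 117.2
```

Run:
```python
from h import *
for n in("scene","top"):
    cv2.imwrite(f"pics/{n}3.png",bot.read_camera(n)["img"][:,:,::-1])
a=cv2.resize(cv2.imread("pics/scene3.png")[90:270,130:370],(480,360),interpolation=cv2.INTER_CUBIC)
b=cv2.resize(cv2.imread("pics/top3.png")[130:280,250:385],(324,360),interpolation=cv2.INTER_CUBIC)
cv2.imwrite("pics/c3.png",np.hstack([a[:,:476],b]))
o=bot.get_obs();print(o)
```

```text
{'t': 8.5, 'q': array([-0.09580558,  0.27092317, -0.34071828,  2.07415755,  0.12349238,
        0.81478425, -1.75306576]), 'joint_vel': array([-0.00267787,  0.02066323,  0.00161875,  0.013265  ,  0.00526464,
       -0.01503885, -0.00511327]), 'joint_torque': array([ 1.05416493e-01, -4.25574410e+01, -1.89856723e+00, -2.40326679e+01,
       -4.41244993e-03, -1.03427544e-01,  4.04787320e-02]), 'eef_pos': array([0.46067021, 0.1225191 , 0.17726295]), 'tool_rot': array([3.85041168e-05, 9.86612375e-01, 1.63082700e-01, 2.30647880e-04]), 'contact_force': array([ 0.54145035, -0.23532733, -2.97914227]), 'torque': array([-0.05479891,  0.26893317,  0.07692615]), 'grasp_force': 117.22633481025696, 'gripper_width': 0.18685727075995487}
```

View pics/c3.png

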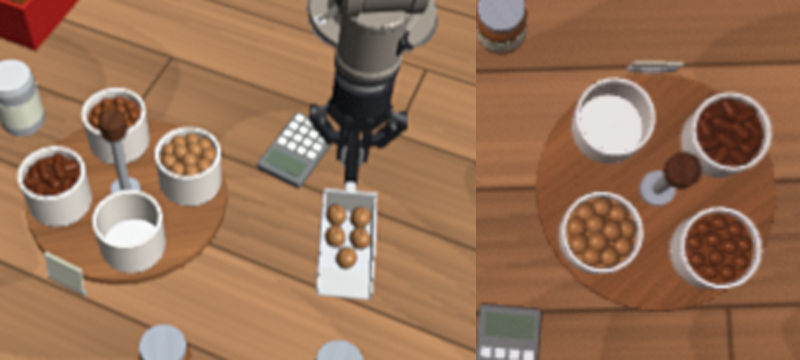

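Scoop is lifted level with all five walnuts; the empty jar is now at upper left in the top view (full px ≈(306.7,179.2)), card at (324.6,157.5).

Run:
```python
from h import *
np.set_printoptions(precision=4,suppress=True)
j=px("top",[(306.7,179.2),(354.6,185.4),(351.3,232.5),(302.1,226.7)],.11,1); print(j,j.mean(0)); d=j-j.mean(0); print(np.degrees(np.arctan2(d[:,1],d[:,0])))
s=px("scene",[(130+128/2,90+222/2),(130+55/2,90+178/2),(130+115/2,90+113/2),(130+188/2,90+158/2)],.11,1); print(s,s.mean(0)); d=s-s.mean(0); print(np.degrees(np.arctan2(d[:,1],d[:,0])))
c=px("top",(324.6,157.5),.061,1)[0]; print("card",c); c2=px("scene",(130+65/2,90+264/2),.061,1)[0]; print(c2)
o=np.array([.4609,.1226]);l=px("scene",(302.25,237.5),.138,1)[0][:2]; print("lip",l,np.linalg.norm(l-o),np.degrees(np.arctan2(*(l-o)[::-1])))
from kin import fk
s_=(-1,-1,-1,-1); p=[.3,.4,.4,.2,0,0,np.pi/2,0,0]
q=bot.get_obs(); r=fk(q["q"],p,s_)[1]; print((r.inv()*R.from_quat(q["tool_rot"],scalar_first=True)).magnitude())
# wrist angles for pour: forearm dir from current-like arm, radial az phi, elev below horizontal 30deg
for psi in(-20,-40,-55,-70):
  for th in(0,25,45):
    sx=R.from_euler('zy',[psi,th],degrees=True).as_matrix(); T=np.c_[sx[:,0],-sx[:,1],-sx[:,2]]
    g=np.array([.635,-.115])+(-.206*np.cos(np.radians(th))+.036*np.sin(np.radians(th)))*np.array([np.cos(np.radians(psi)),np.sin(np.radians(psi))])
    w=np.r_[g,0]-T[:,2]*.2; az=np.degrees(np.arctan2(w[1],w[0]))
    F=R.from_euler('zy',[az,122],degrees=True); A=(F.inv()*R.from_matrix(T)).as_euler('ZYZ')
    print(psi,th,"grip",g,"wrist",w[:2],"q5,6,7",-A[0],A[1],-(A[2]-np.pi/2))
```

```text
[[ 0.6494 -0.129   0.11  ]
 [ 0.6272 -0.2669  0.11  ]
 [ 0.4916 -0.2481  0.11  ]
 [ 0.5119 -0.1093  0.11  ]] [ 0.57   -0.1883  0.11  ]
[  36.7587  -53.9382 -142.6894  126.3435]
[[ 0.6604 -0.1268  0.11  ]
 [ 0.6389 -0.2602  0.11  ]
 [ 0.495  -0.2445  0.11  ]
 [ 0.5248 -0.1034  0.11  ]] [ 0.5798 -0.1837  0.11  ]
[  35.2328  -52.3009 -144.369   124.4007]
card [ 0.7263 -0.1942  0.061 ]
[ 0.7344 -0.1933  0.061 ]
lip [0.6548 0.1908] 0.2055361222271675 19.376723204777452
4.602996577654401e-16
-20 0 grip [ 0.4414 -0.0445] wrist [ 0.4414 -0.0445] q5,6,7 -0.10056916478392042 1.0122909661567114 4.363323129985824
-20 25 grip [ 0.4739 -0.0563] wrist [ 0.5584 -0.0563] q5,6,7 -0.10057393460974362 1.4486232791552938 4.363323129985824
-20 45 grip [ 0.522  -0.0739] wrist [ 0.6635 -0.0739] q5,6,7 -0.1109078181058083 1.7976891295541597 4.363323129985823
-40 0 grip [0.4772 0.0174] wrist [0.4772 0.0174] q5,6,7 0.0364767632533427 1.0122909661567114 4.014257279586958
-40 25 grip [ 0.5036 -0.0048] wrist [ 0.5882 -0.0048] q5,6,7 -0.008112385557270008 1.4486232791552938 4.014257279586958
-40 45 grip [ 0.5429 -0.0377] wrist [ 0.6843 -0.0377] q5,6,7 -0.05508038789570868 1.7976891295541597 4.014257279586958
-55 0 grip [0.5168 0.0537] wrist [0.5168 0.0537] q5,6,7 0.10361525305948316 1.0122909661567112 3.7524578917878086
-55 25 grip [0.5366 0.0255] wrist [0.6212 0.0255] q5,6,7 0.040984590612941574 1.4486232791552935 3.7524578917878086
-55 45 grip [ 0.5661 -0.0165] wrist [ 0.7075 -0.0165] q5,6,7 -0.023362365841518518 1.7976891295541595 3.7524578917878086
-70 0 grip [0.5645 0.0786] wrist [0.5645 0.0786] q5,6,7 0.1382976382777028 1.0122909661567114 3.4906585039886586
-70 25 grip [0.5763 0.0461] wrist [0.6609 0.0461] q5,6,7 0.06970872094380098 1.4486232791552935 3.4906585039886586
-70 45 grip [ 0.5939 -0.002 ] wrist [ 0.7353 -0.002 ] q5,6,7 -0.0027760901738811405 1.7976891295541597 3.4906585039886586
```

```bash
cat > pour.py <<'E'
from h import *
np.set_printoptions(precision=4,suppress=True)
def pose(lip,psi,th):  # TCP position, tool matrix for a lip point, yaw, nose-down tilt (deg)
    S=R.from_euler('ZY',[psi,th],degrees=True).as_matrix()
    T=np.c_[S[:,0],-S[:,1],-S[:,2]]
    return np.array(lip)+S@np.array([-.206,0,.036])-T[:,2]*.003, T
E
python3 - <<'E'
from pour import *
for psi in(-20,-40,-55,-70):
  for th in(0,25,45):
    x,T=pose([.64,-.12,.125],psi,th); w=x-T[:,2]*.2; az=np.degrees(np.arctan2(w[1],w[0]))
    F=R.from_euler('ZY',[az,122],degrees=True); A=(F.inv()*R.from_matrix(T)).as_euler('ZYZ')
    print(psi,th,"tcp",x,"wrist",w[:2],"q5,6,7",-A[0],A[1],-(A[2]-np.pi/2))
E
```

```text
-20 0 tcp [ 0.4464 -0.0495  0.164 ] wrist [ 0.4464 -0.0495] q5,6,7 -0.0 1.0122909661567112 4.473850373322578
-20 25 tcp [ 0.48   -0.0618  0.2474] wrist [ 0.5595 -0.0907] q5,6,7 -0.0798792746256285 1.4422337457488799 4.5515772058887904
-20 45 tcp [ 0.529  -0.0796  0.2982] wrist [ 0.6619 -0.128 ] q5,6,7 -0.11429025164791429 1.790022534774292 4.575186424406178
-40 0 tcp [0.4822 0.0124 0.164 ] wrist [0.4822 0.0124] q5,6,7 -0.0 1.0122909661567114 3.9885176724191687
-40 25 tcp [ 0.5096 -0.0106  0.2474] wrist [ 0.5744 -0.0649] q5,6,7 -0.23981569864789787 1.388200882149249 4.215574685173689
-40 45 tcp [ 0.5495 -0.0441  0.2982] wrist [ 0.6579 -0.135 ] q5,6,7 -0.3472902682601742 1.724159867818076 4.2919182062663594
-55 0 tcp [0.5218 0.0487 0.164 ] wrist [0.5218 0.0487] q5,6,7 -0.0 1.0122909661567114 3.6593182677654745
-55 25 tcp [0.5424 0.0194 0.2474] wrist [ 0.5908 -0.0498] q5,6,7 -0.3419438010011029 1.3173240326220612 3.974309035160599
-55 45 tcp [ 0.5723 -0.0233  0.2982] wrist [ 0.6534 -0.1391] q5,6,7 -0.5041450287139913 1.6348343132128713 4.09446672263824
-70 0 tcp [0.5695 0.0736 0.164 ] wrist [0.5695 0.0736] q5,6,7 4.440892098500626e-16 1.0122909661567114 3.3621847665857914
-70 25 tcp [0.5818 0.04   0.2474] wrist [ 0.6107 -0.0395] q5,6,7 -0.42344315718051706 1.2278950423941577 3.743004677040612
-70 45 tcp [ 0.5996 -0.009   0.2982] wrist [ 0.648  -0.1419] q5,6,7 -0.6412500854261354 1.5169719643355153 3.91228132598529
```

Call:
jog_arm(
  deltas=[
    [0,0,0.008,0,0,-0.02,0],
    [0.002,-0.004,0.008,0,0,-0.04,0],
    [0.002,-0.004,0,0,0,-0.06,0],
    [0.002,-0.004,0,0,0,-0.06,0],
    [0.002,-0.004,0,0,0,-0.06,0],
    [0.002,-0.004,0,0,0,-0.06,0],
    [0.002,-0.004,0,0,0,-0.06,0],
    [0.002,-0.004,0,0,0,-0.06,0],
    [0.002,-0.004,0,0,0,-0.06,0],
    [0.002,-0.004,0,0,0,-0.06,0],
  ],
)

```text
t: 9.5
eef_pos: [0.4789, 0.0862, 0.1931]
tool_rot: [0.0, 0.994, -0.108, -0.0]
contact_force: [-0.5, 0.3, -2.3]
gripper_width: 0.186
grasp_force: 117.2
```

Call:
jog_arm(
  deltas=[
    [0.002,-0.004,0,0,0,-0.07,0],
    [0.002,-0.004,0,0,0,-0.07,0],
    [0.002,-0.004,0,0,0,-0.07,0],
    [0.002,-0.004,0,0,0,-0.07,0],
    [0.002,-0.004,0,0,0,-0.07,0],
    [0.002,-0.004,0,0,0,-0.07,0],
    [0.002,-0.004,0,0,0,-0.07,0],
    [0.002,-0.004,0,0,0,-0.07,0],
    [0.002,-0.004,0,0,0,-0.06,0],
    [0.002,-0.004,0,0,0,-0.03,0],
  ],
)

```text
t: 10.5
eef_pos: [0.4989, 0.0463, 0.1931]
tool_rot: [-0.0, 0.908, -0.419, -0.0]
contact_force: [0.1, 0.2, -2.6]
gripper_width: 0.188
grasp_force: 117.3
```

Run:
```python
from pour import *
for n in("scene","top"):
    cv2.imwrite(f"pics/{n}4.png",bot.read_camera(n)["img"][:,:,::-1])
a=cv2.resize(cv2.imread("pics/scene4.png")[100:280,100:330],(511,400),interpolation=cv2.INTER_CUBIC)
b=cv2.resize(cv2.imread("pics/top4.png")[130:270,240:340],(286,400),interpolation=cv2.INTER_CUBIC)
cv2.imwrite("pics/c4.png",np.hstack([a,b]))
o=bot.get_obs(); M=R.from_quat(o["tool_rot"],scalar_first=True).as_matrix()
print(o["t"],o["eef_pos"],o["q"],M[:,0],o["torque"])
psi=np.degrees(np.arctan2(M[1,0],M[0,0])); print(psi)
for th in(0,5,10,20,30,45): print(th,pose([.651-.025*np.cos(np.radians(psi)),-.130-.025*np.sin(np.radians(psi)),.125],psi,th)[0])
```

```text
10.6 [0.499  0.0459 0.1931] [-0.136   0.2687 -0.0941  2.0207  0.0334  0.8536 -2.6836] [ 0.6494 -0.7605  0.0002] [ 0.1968  0.1903 -0.0062]
-49.50635921155679
0 [0.501  0.0457 0.164 ]
5 [0.5037 0.0425 0.1818]
10 [0.5074 0.0381 0.1992]
20 [0.5177 0.0261 0.2321]
30 [0.5316 0.0099 0.2618]
45 [ 0.5581 -0.0212  0.2982]
```

View pics/c4.png

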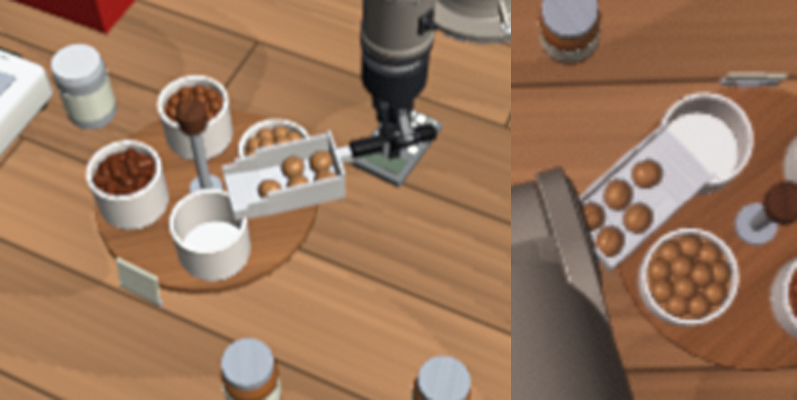

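The lip sits over the near part of the empty jar's mouth (top crop: lip mid (690,157), jar centre (706,140)), walnuts all in the bowl. Compute the pour path.

Run:
```python
from pour import *
psi=-49.5; c,s=np.cos(np.radians(psi)),np.sin(np.radians(psi)); J=np.array([.651,-.131])
pos=np.array([.499,.0459,.1931]); 
for th,off,z in[(0,-25,.13),(6,-25,.128),(12,-25,.125),(18,-24,.122),(24,-22,.12),(32,-18,.118),(40,-16,.116),(48,-14,.114)]:
    x,_=pose([J[0]+off/1e3*c,J[1]+off/1e3*s,z],psi,th); print(th,x,"d",(x-pos).round(4)); pos=x
```

```text
0 [0.501  0.0447 0.169 ] d [ 0.002  -0.0012 -0.0241]
6 [0.5044 0.0407 0.1883] d [ 0.0034 -0.004   0.0193]
12 [0.5092 0.0351 0.206 ] d [ 0.0048 -0.0056  0.0177]
18 [0.516  0.0271 0.2227] d [ 0.0068 -0.008   0.0168]
24 [0.5248 0.0168 0.2394] d [ 0.0088 -0.0103  0.0167]
32 [ 0.5393 -0.0002  0.2602] d [ 0.0145 -0.017   0.0208]
40 [ 0.5544 -0.0179  0.2783] d [ 0.0151 -0.0177  0.0181]
48 [ 0.5712 -0.0376  0.2932] d [ 0.0168 -0.0197  0.0149]
```

Call:
jog_arm(
  deltas=[
    [0.001,-0.001,-0.012,0,0,0,0],
    [0.001,0,-0.012,0,0,0,0],
    [0.0017,-0.002,0.0097,0.04,0.034,0,0],
    [0.0017,-0.002,0.0096,0.04,0.034,0,0],
    [0.0024,-0.0028,0.0089,0.04,0.034,0,0],
    [0.0024,-0.0028,0.0088,0.04,0.034,0,0],
    [0.0034,-0.004,0.0084,0.04,0.034,0,0],
    [0.0034,-0.004,0.0084,0.04,0.034,0,0],
    [0,0,0,0,0,0,0],
    [0,0,0,0,0,0,0],
  ],
)

```text
t: 11.6
eef_pos: [0.5153, 0.028, 0.2215]
tool_rot: [-0.066, 0.897, -0.413, -0.142]
contact_force: [-0.8, -0.4, -3.1]
gripper_width: 0.19
grasp_force: 117.4
```

Call:
jog_arm(
  deltas=[
    [0,0,0,0,0,0,0],
    [0.0044,-0.0051,0.0084,0.04,0.034,0,0],
    [0.0044,-0.0052,0.0083,0.04,0.034,0,0],
    [0,0,0,0,0,0,0],
    [0.0073,-0.0085,0.0104,0.053,0.0453,0,0],
    [0.0072,-0.0085,0.0104,0.053,0.0453,0,0],
    [0.0075,-0.0088,0.009,0.053,0.0453,0,0],
    [0.0076,-0.0089,0.0091,0.053,0.0453,0,0],
    [0.0084,-0.0098,0.0075,0.053,0.0453,0,0],
    [0.0084,-0.0099,0.0074,0.053,0.0453,0,0],
  ],
)

```text
t: 12.6
eef_pos: [0.5708, -0.0358, 0.2931]
tool_rot: [-0.171, 0.83, -0.381, -0.37]
contact_force: [-0.9, 1.0, -2.2]
gripper_width: 0.188
grasp_force: 117.6
```

Call:
jog_arm(
  deltas=[
    [0,0,0,0,0,0,0],
    [0,0,0,0,0,0,0],
    [0,0,0,0,0,0,0],
    [0,0,0,0,0,0,0],
    [0,0,0,0,0,0,0],
  ],
)

```text
t: 13.1
eef_pos: [0.5706, -0.0359, 0.2938]
tool_rot: [-0.171, 0.83, -0.381, -0.369]
contact_force: [-0.2, -0.7, -1.2]
gripper_width: 0.185
grasp_force: 117.5
```

Run:
```python
from pour import *
for n in("scene","top"):
    cv2.imwrite(f"pics/{n}5.png",bot.read_camera(n)["img"][:,:,::-1])
a=cv2.resize(cv2.imread("pics/scene5.png")[90:270,100:330],(511,400),interpolation=cv2.INTER_CUBIC)
b=cv2.resize(cv2.imread("pics/top5.png")[130:270,240:340],(286,400),interpolation=cv2.INTER_CUBIC)
cv2.imwrite("pics/c5.png",np.hstack([a,b]))
o=bot.get_obs(); M=R.from_quat(o["tool_rot"],scalar_first=True).as_matrix()
print(o["t"],o["eef_pos"],o["q"],M,o["torque"],o["contact_force"],o["grasp_force"])
```

```text
13.2 [ 0.5707 -0.0363  0.2936] [ 0.2776  0.6523 -0.1247  1.4017 -0.4406  1.7576 -2.211 ] [[ 0.4364 -0.7596 -0.4821]
 [-0.5073 -0.6503  0.5654]
 [-0.743  -0.0021 -0.6692]] [-0.7894 -0.6799  0.0389] [-0.0251 -0.1692 -2.1905] 117.53961682319641
```

View pics/c5.png

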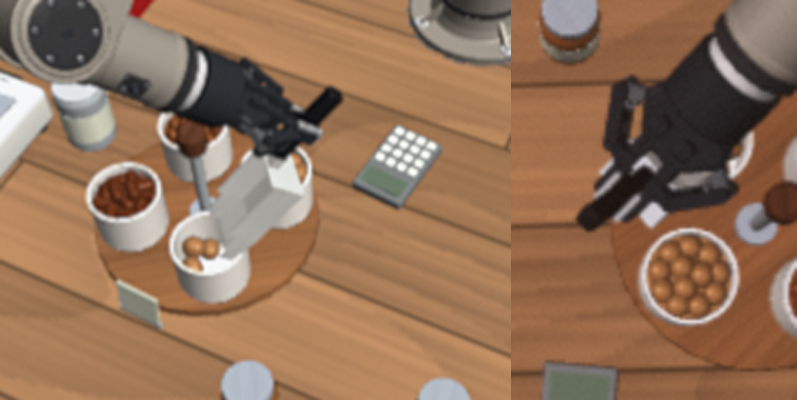

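Three walnuts are visible in the jar at crop (200,248), the scoop looks empty. Tip back above the jar and look again.

Call:
jog_arm(
  deltas=[
    [0,0,0.02,0,0,0,0],
    [-0.008,0.009,-0.005,-0.071,-0.06,0,0],
    [-0.008,0.009,-0.008,-0.071,-0.06,0,0],
    [-0.008,0.009,-0.009,-0.071,-0.06,0,0],
    [-0.008,0.009,-0.01,-0.071,-0.06,0,0],
    [-0.008,0.009,-0.01,-0.071,-0.06,0,0],
    [-0.008,0.009,-0.01,-0.071,-0.06,0,0],
    [-0.008,0.009,-0.01,-0.071,-0.06,0,0],
    [-0.008,0.009,-0.01,-0.07,-0.062,0,0],
    [-0.008,0.009,-0.01,-0.07,-0.062,0,0],
  ],
)

```text
t: 14.2
eef_pos: [0.4984, 0.0449, 0.2316]
tool_rot: [-0.001, 0.908, -0.418, 0.002]
contact_force: [0.6, 0.1, -2.1]
gripper_width: 0.185
grasp_force: 117.5
```

Call:
jog_arm(
  deltas=[
    [-0.003,0.006,0,0,0,0.05,0],
    [-0.003,0.007,0,0,0,0.1,0],
    [-0.003,0.007,0,0,0,0.1,0],
    [-0.003,0.007,0,0,0,0.1,0],
    [-0.003,0.007,0,0,0,0.1,0],
    [-0.003,0.007,0,0,0,0.1,0],
    [-0.003,0.007,0,0,0,0.1,0],
    [-0.003,0.007,0,0,0,0.1,0],
    [-0.003,0.007,0,0,0,0.1,0],
    [-0.003,0.007,0,0,0,0.1,0],
  ],
)

```text
t: 15.2
eef_pos: [0.4682, 0.1136, 0.2315]
tool_rot: [-0.001, 0.999, 0.045, -0.001]
contact_force: [0.0, -0.7, -1.6]
gripper_width: 0.19
grasp_force: 117.4
```

Run:
```python
from pour import *
for n in("scene","top"):
    cv2.imwrite(f"pics/{n}6.png",bot.read_camera(n)["img"][:,:,::-1])
a=cv2.resize(cv2.imread("pics/scene6.png")[100:280,140:370],(511,400),interpolation=cv2.INTER_CUBIC)
b=cv2.resize(cv2.imread("pics/top6.png")[140:240,275:375],(286,286),interpolation=cv2.INTER_CUBIC)
cv2.imwrite("pics/c6.png",np.hstack([a,np.vstack([b,np.zeros((114,286,3),np.uint8)])]))
o=bot.get_obs(); M=R.from_quat(o["tool_rot"],scalar_first=True).as_matrix()
print(o["t"],o["eef_pos"],o["q"],M,o["torque"],o["contact_force"])
print(np.degrees(np.arctan2(M[1,0],M[0,0])))
```

```text
15.3 [0.4681 0.1144 0.2315] [-0.1     0.2026 -0.3025  2.0111  0.0719  0.9385 -1.9208] [[ 0.996   0.0891 -0.0012]
 [ 0.0891 -0.996   0.0016]
 [-0.0011 -0.0017 -1.    ]] [-0.0336  0.11   -0.0167] [ 0.1136 -0.8519 -2.6914]
5.113249324888222
```

View pics/c6.png

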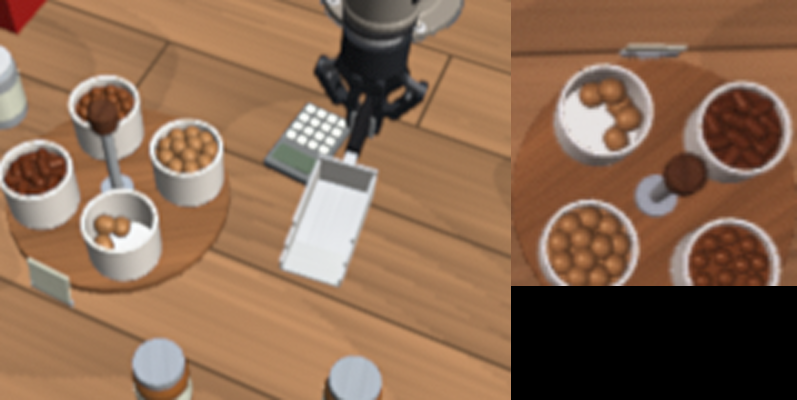

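Scoop is empty, five walnuts visible in the jar (top crop around (610,110)). Put the scoop back where it lay.

Call:
jog_arm(
  deltas=[
    [-0.003,0.004,0,0,0,0.12,0],
    [-0.004,0.004,-0.01,0,0,0.119,0],
    [0,0,-0.03,0,0,0,0],
    [0,0,-0.03,0,0,0,0],
    [0,0,-0.03,0,0,0,0],
    [0,0,-0.03,0,0,0,0],
    [0,0,-0.02,0,0,0,0],
    [0,0,-0.012,0,0,0,0],
    [0,0,-0.008,0,0,0,0],
    [0,0,0,0,0,0,0],
  ],
)

```text
t: 16.3
eef_pos: [0.4618, 0.1211, 0.061]
tool_rot: [-0.0, 0.987, 0.162, -0.001]
contact_force: [-0.6, 0.4, -1.9]
gripper_width: 0.188
grasp_force: 117.5
```

Call:
jog_arm(
  deltas=[
    [0,0,-0.004,0,0,0,0],
    [0,0,-0.004,0,0,0,0],
    [0,0,-0.002,0,0,0,0],
    [0,0,0,0,0,0,0],
  ],
)

```text
t: 16.7
eef_pos: [0.4619, 0.1213, 0.0513]
tool_rot: [-0.001, 0.987, 0.162, -0.0]
contact_force: [-0.1, -0.3, -2.0]
gripper_width: 0.187
grasp_force: 117.5
```

Call:
jog_arm(
  deltas=[
    [0,0,-0.001,0,0,0,0],
    [0,0,-0.001,0,0,0,0],
    [0,0,0,0,0,0,0],
  ],
)

```text
t: 17.0
eef_pos: [0.4619, 0.1213, 0.0497]
tool_rot: [-0.0, 0.987, 0.162, -0.0]
contact_force: [-2.9, -0.8, 5.1]
gripper_width: 0.186
grasp_force: 118.8
```

Call:
jog_arm(
  deltas=[
    [0,0,0,0,0,0,0.4],
    [0,0,0,0,0,0,0.6],
    [0,0,0,0,0,0,1],
    [0,0,0,0,0,0,1],
    [0,0,0,0,0,0,1],
    [0,0,0,0,0,0,1],
    [0,0,0.01,0,0,0,1],
    [0,0,0.02,0,0,0,1],
    [0,0,0.03,0,0,0,1],
    [0,0,0.03,0,0,0,1],
  ],
  newtons=40,
)

```text
t: 18.0
eef_pos: [0.4615, 0.1213, 0.1407]
tool_rot: [-0.001, 0.987, 0.162, -0.001]
contact_force: [0.3, -0.7, 0.7]
gripper_width: 0.999
grasp_force: 0.0
```

Call:
jog_arm(
  deltas=[
    [0,0,0.035,0,0,0,1],
    [0,0,0.04,0,0,0,1],
    [0,0,0.04,0,0,0,1],
    [0,0,0.04,0,0,0,1],
    [0,0,0,0,0,0,1],
  ],
)

```text
t: 18.5
eef_pos: [0.4644, 0.1226, 0.3006]
tool_rot: [-0.001, 0.987, 0.162, 0.005]
contact_force: [0.7, -0.2, -0.5]
gripper_width: 1.002
grasp_force: 0.0
```

Run:
```python
from pour import *
for n in("scene","top"):
    cv2.imwrite(f"pics/{n}7.png",bot.read_camera(n)["img"][:,:,::-1])
a=cv2.resize(cv2.imread("pics/scene7.png")[110:280,140:340],(470,400),interpolation=cv2.INTER_CUBIC)
b=cv2.resize(cv2.imread("pics/top7.png")[140:260,275:374],(330,400),interpolation=cv2.INTER_CUBIC)
cv2.imwrite("pics/c7.png",np.hstack([a,b]))
o=bot.get_obs(); print(o["t"],o["eef_pos"],o["q"],o["contact_force"])
```

```text
18.6 [0.4621 0.1214 0.2956] [-0.0628  0.128  -0.3524  1.9412  0.0492  1.0786 -1.681 ] [-0.4568  0.2008  0.2187]
```

View pics/c7.png

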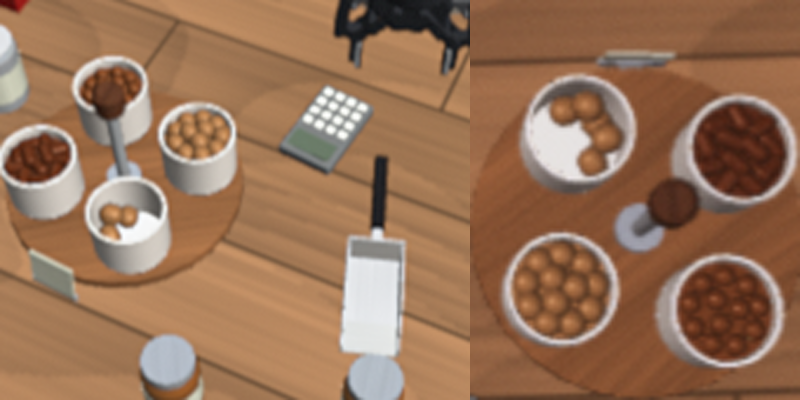

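Scoop lies flat, released; five walnuts in the jar (top crop (565,107),(587,104),(597,122),(606,137),(592,160)). Measure the carousel angle, return to the knob.

```bash
cat > ang.py <<'E'
from pour import *
def ang(n,pts):
    j=px(n,pts,.11,1); d1=j[0]-j[2]; d2=j[1]-j[3]
    return np.degrees([np.arctan2(d1[1],d1[0]),np.arctan2(d2[1],d2[0])])+[0,90],j.mean(0)[:2]
E
python3 - <<'E'
from ang import *
f=lambda U,V:(275+(U-470)/3.3333,140+V/3.3333)
print(ang("top",[f(578,132),f(740,153),f(722,310),f(561,290)]))
g=lambda U,V:(140+U/2.35,110+V/2.353)
print(ang("scene",[g(127,216),g(40,162),g(112,91),g(198,138)]))
c=np.r_[px("top",[f(597,58),f(675,57)],.061,1),px("scene",[g(31,253),g(75,280)],.061,1)]; print(c)
for a in((.5715,-.189),):
  for k in(c[:2].mean(0),c[2:].mean(0)): print(np.degrees(np.arctan2(k[1]-a[1],k[0]-a[0])))
for k in(c[1]-c[0],c[2]-c[3]): print(np.degrees(np.arctan2(k[1],k[0]))+90)
E
```

```text
(array([36.0645, 35.449 ]), array([ 0.5688, -0.1894]))
(array([35.4836, 36.1444]), array([ 0.5818, -0.1825]))
[[ 0.7276 -0.1589  0.061 ]
 [ 0.7265 -0.2309  0.061 ]
 [ 0.7331 -0.2253  0.061 ]
 [ 0.7426 -0.1572  0.061 ]]
-2.165328516347232
-0.7751584880993743
-0.8421407254018902
-7.930860562147288
```

Call:
jog_arm(
  deltas=[
    [0.01,-0.03,0.005,0,0,0,1],
    [0.014,-0.04,0,0,0,0,1],
    [0.014,-0.04,0,0,0,0,1],
    [0.014,-0.04,0,0,0,0,1],
    [0.014,-0.04,0,0,0,0,1],
    [0.014,-0.04,0,0,0,0,1],
    [0.014,-0.04,0,0,0,0,1],
    [0.014,-0.04,0,0,0,0,1],
    [0.001,-0.001,0,0,0,0,1],
    [0,0,0,0,0,0,1],
  ],
)

```text
t: 19.6
eef_pos: [0.57, -0.1904, 0.2974]
tool_rot: [-0.001, 0.987, 0.161, -0.002]
contact_force: [0.1, -0.5, 0.4]
gripper_width: 0.998
grasp_force: 0.0
```

Call:
jog_arm(
  deltas=[
    [0,0,-0.03,0,0,0,1],
    [0,0,-0.03,0,0,0,1],
    [0,0,-0.025,0,0,0,1],
    [0,0,-0.015,0,0,0,1],
    [0,0,0,0,0,0,0],
    [0,0,0,0,0,0,0],
    [0,0,0,0,0,0,0],
    [0,0,0,0,0,0,0],
    [0,0,0,0,0,0,0],
    [0,0,0,0,0,0,0],
  ],
)

```text
t: 20.6
eef_pos: [0.5722, -0.1909, 0.2013]
tool_rot: [0.001, 0.987, 0.162, 0.001]
contact_force: [1.1, -2.3, 7.2]
gripper_width: 0.422
grasp_force: 40.4
```

Call:
jog_arm(
  deltas=[
    [0,0,0,0,0,-0.03,0],
    [0,0,0,0,0,-0.07,0],
    [0,0,0,0,0,-0.1,0],
    [0,0,0,0,0,-0.1,0],
    [0,0,0,0,0,-0.1,0],
    [0,0,0,0,0,-0.1,0],
    [0,0,0,0,0,-0.1,0],
    [0,0,0,0,0,-0.05,0],
    [0,0,0,0,0,-0.01,0],
    [0,0,0,0,0,0,0],
  ],
)

```text
t: 21.6
eef_pos: [0.5722, -0.1911, 0.2013]
tool_rot: [0.0, 0.986, -0.167, 0.002]
contact_force: [1.2, -2.9, 6.0]
gripper_width: 0.422
grasp_force: 40.4
```

Run:
```python
from ang import *
for n in("scene","top"):
    cv2.imwrite(f"pics/{n}8.png",bot.read_camera(n)["img"][:,:,::-1])
a=cv2.resize(cv2.imread("pics/scene8.png")[120:250,125:265],(420,390),interpolation=cv2.INTER_CUBIC)
b=cv2.resize(cv2.imread("pics/top8.png")[140:270,265:390],(375,390),interpolation=cv2.INTER_CUBIC)
cv2.imwrite("pics/c8.png",np.hstack([a,b]))
o=bot.get_obs(); print(o["t"],o["eef_pos"],o["q"],o["contact_force"],o["grasp_force"],o["gripper_width"])
# predicted rim centre of empty jar for several angles
for t in(-10,-6,-2,2,6): 
    P=[.5715+.1*np.cos(np.radians(t)),-.189+.1*np.sin(np.radians(t)),.11]; print(t,(proj("scene",P)-[125,120])*3,(proj("top",P)-[265,140])*3+[420,0])
```

```text
21.7 [ 0.5722 -0.1911  0.2013] [ 0.2012  0.4105  0.0231  1.7888 -0.0116  0.9385 -1.6769] [ 0.582  -1.9907  6.1704] 40.371186265256256 0.4253126495751392
-10 [[128.1856 220.6434]] [[623.5511  94.737 ]]
-6 [[133.9389 223.9965]] [[616.3908  93.9552]]
-2 [[140.0325 226.9943]] [[609.2087  93.6609]]
2 [[146.4346 229.6187]] [[602.0383  93.8555]]
6 [[153.1111 231.8537]] [[594.9128  94.5381]]
```

View pics/c8.png

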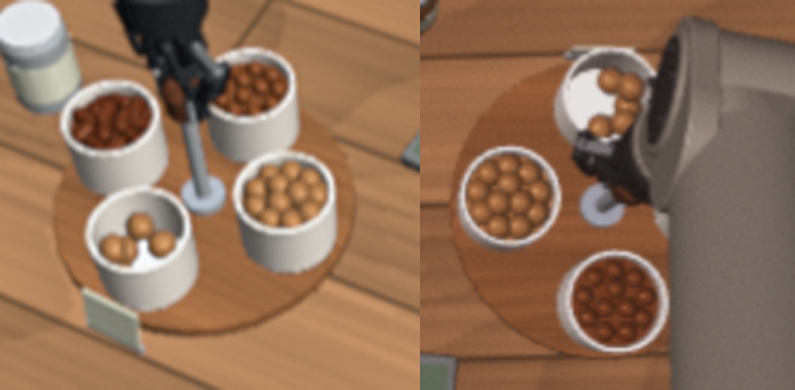

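Run:
```python
from ang import *
g=lambda U,V:((U+1)/3-.33+125,(V+1)/3-.33+120); f=lambda U,V:g(U-420+420,V+60)
# order: empty, dates(-90), hazel(180), walnuts(+90)
print(ang("scene",[g(139,235),g(110,123),g(252,91),g(284,193)]))
t=lambda U,V:((U-420)/3+265,V/3+140)
P=px("top",[t(610,97),t(614,300),t(510,196)],.11,1)[:,:2]; print(P)
d=P[0]-P[1]; print(np.degrees(np.arctan2(d[1],d[0]))); w=P[2]-P[:2].mean(0); print(np.degrees(np.arctan2(w[1],w[0]))-90)
```

```text
(array([-3.1291, -0.6939]), array([ 0.5791, -0.1851]))
[[ 0.6681 -0.1931]
 [ 0.4721 -0.1855]
 [ 0.5737 -0.0917]]
-2.205111003793649
-2.1345228778501735
```

Jar is at −2.1°, card at about −2° (tolerance ±8°); knob gripped with 40 N and everything still.

```bash
python3 -c "
from station import bot
print(bot.get_obs()['grasp_force'],bot.hand_in())"
```

```text
the job is handed in; nothing more can be done
40.371186265256256 None
```

I handed the job in; it returned no verdict. By my last images, all five walnuts are in the once-empty jar, the scoop lies flat and released on the counter, and the filled jar stands behind the price card (jar at about −2.1°, card about −2°). The knob is still gripped at 40 N.

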